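# Load the carrier pucks with the sample set

## Task

Load the four carrier pucks on the loading track with the sample set: stand the small glass vial, the dropper bottle and the two white-capped jars upright, each in the puck whose bore is made for its diameter and right down on the puck's floor. The blue-capped dosing bottle and the label roll are not part of the set and stay where they stand.

Things in the scene. Friction and masses are not known exactly. Their poses are not given: they have to be found in the camera images.
- vial: small clear glass vial with a paper label and a silver crimp cap, the thinnest of the containers: 24 mm diameter, 70 mm tall (body straight up to 50 mm, cap 20 mm wide from 60 to 70 mm), about 35 g. Origin: centre of its underside, z up. Stands upright and loose on the worktop.
- dropper: amber dropper bottle with a black rubber bulb: body 33 mm diameter, straight to 50 mm height, then a shoulder, a black collar 24 mm wide (62 to 77 mm) and a bulb 13 mm wide; 102 mm tall (hold it high on the body, so that the bulb does not meet the palm), about 70 g. Origin: centre of its underside, z up. Stands upright and loose on the worktop.
- small_jar: the smaller of the two jars with a white screw cap: 42 mm diameter up to 46 mm, cap 39 mm wide above; 58 mm tall, about 70 g. Origin: centre of its underside, z up. Stands upright and loose on the worktop.
- large_jar: the larger of the two jars with a white screw cap: 52 mm diameter up to 57 mm, cap 48 mm wide above; 72 mm tall, about 90 g. Origin: centre of its underside, z up. Stands upright and loose on the worktop.
- puck_vial: white plastic puck bored for the vial; fixed on the track, one of a row of four about 95 mm apart, alike but for the bore. 80 mm diameter, 22 mm high. Bore 30 mm wide, 18 mm deep, widened to 40 mm at the rim by a 45-degree lead-in. Origin: centre of underside, z up, on the bore's axis; bore floor 4 mm, rim 22 mm above it. Rim 34 mm, track's side rods 25 mm above the worktop.
- puck_dropper: white plastic puck bored for the dropper bottle; fixed on the track, one of a row of four about 95 mm apart, alike but for the bore. 80 mm diameter, 22 mm high. Bore 39 mm wide, 18 mm deep, widened to 49 mm at the rim by a 45-degree lead-in. Origin: centre of underside, z up, on the bore's axis; bore floor 4 mm, rim 22 mm above it. Rim 34 mm, track's side rods 25 mm above the worktop.
- puck_small_jar: white plastic puck bored for the smaller jar; fixed on the track, one of a row of four about 95 mm apart, alike but for the bore. 80 mm diameter, 22 mm high. Bore 48 mm wide, 18 mm deep, widened to 58 mm at the rim by a 45-degree lead-in. Origin: centre of underside, z up, on the bore's axis; bore floor 4 mm, rim 22 mm above it. Rim 34 mm, track's side rods 25 mm above the worktop.
- puck_large_jar: white plastic puck bored for the larger jar; fixed on the track, one of a row of four about 95 mm apart, alike but for the bore. 80 mm diameter, 22 mm high. Bore 58 mm wide, 18 mm deep, widened to 68 mm at the rim by a 45-degree lead-in. Origin: centre of underside, z up, on the bore's axis; bore floor 4 mm, rim 22 mm above it. Rim 34 mm, track's side rods 25 mm above the worktop.
- dosing_bottle: white bottle with a blue ribbed cap, 47 mm diameter, 84 mm tall; stands among the containers but is to stay where it is. Origin: centre of its underside, z up. Stands upright and loose on the worktop.
- label_roll: roll of white labels on a dark core, 63 mm diameter, 36 mm high, lying flat among the containers; is to stay where it is. Origin: centre of its underside.
Things that resemble listed ones, but are neither listed nor needed, are in the scene too. Leave any purple look-alike of the small_jar alone.

How it is judged:
At the end, for the whole second after the job is handed in: Each of the four containers stands in its own puck: its axis within 10 mm of the puck's, its underside within 5 mm of the bore's floor, upright within 0.12 rad, released and at rest; the dosing bottle and the label roll lie within 20 mm of where they started (horizontal distance between vial and puck_vial below 0.01 m and z of vial in the frame of puck_vial between 0 and 0.009 m and angle between each of vial, dropper, small_jar, large_jar's own z axis and vertical below 0.12 rad and linear speed of each of vial, dropper, small_jar, large_jar below 0.02 m/s and angular speed of each of vial, dropper, small_jar, large_jar below 0.3 rad/s and horizontal distance between dropper and puck_dropper below 0.01 m and z of dropper in the frame of puck_dropper between 0 and 0.009 m and horizontal distance between small_jar and puck_small_jar below 0.01 m and z of small_jar in the frame of puck_small_jar between 0 and 0.009 m and horizontal distance between large_jar and puck_large_jar below 0.01 m and z of large_jar in the frame of puck_large_jar between 0 and 0.009 m and distance of each of dosing_bottle, label_roll from where it was at the start of the episode below 0.02 m); the robot touches nothing.
It fails at once if the dosing bottle is pushed or carried more than 30 mm from its place (distance of dosing_bottle from where it was at the start of the episode above 0.03 m).
It fails at once if the label roll is pushed or carried more than 30 mm from its place (distance of label_roll from where it was at the start of the episode above 0.03 m).
It also fails if it takes over 99 s, if anything falls off the work surface, if the arm or the gripper's body presses on something with over 40 N, if the wrist force passes 120 N, or if a joint passes its speed limit or range.

## Robot

A 6-joint arm with a two-finger parallel gripper is mounted at the origin on a cart in front of the work surface, level with it; the furniture and walls round the work are solid. World frame = base frame: x ahead of the robot, y to its left, z up, the work surface at z = 0. Lengths are in m, angles in rad, forces in N, time in s.
With the tool pointing down it reaches from about 0.35 to 0.975 m from the base axis. Payload 4.9 kg.
Tool frame: the origin (TCP) lies on the mounting face of the last link; the fingertips stand 173 mm ahead of it and the grasp point (between the pads) lies 155 mm ahead of it (ctrl.nose_length is the distance from the TCP to the fingertips, in m); z points along the fingers, y is the direction in which the jaws open and shut (so a half turn about z gives the same grasp; the last joint's range is limited). The gripper opens to 85 mm and grips with 20 to 120 N. Pads are 22 mm wide; open, the fingers measure 114 mm over their backs; the gripper's body (76 mm by 85 mm) begins 54 mm behind the grasp point. The pads swing forward as they close: fully open they stand 13 mm farther back than shut.
Start: joints at [-1.371, 0.053, 1.613, -0, 1.476, -0.119], TCP at [0.196, -0.593, 0.405] pointing down, gripper open.
Joint ranges: [-3.01, 3.01], [-1.01, 2.22], [0.06, 2.58], [-1.02, 4.17], [0.09, 2.62], [-3.14, 3.14]. Speed limits (rad/s): [2.57, 2.57, 3.14, 3.14, 3.14, 3.14].

## Interface

Orientations are given as a unit quaternion [x, y, z, w].
In Python, from plant import ctrl gives the robot as it stands.
- The arm moves only by the tool jog_arm, never from a script. Its argument "motion" is a list of rows, each an object with "slide": the shift along the tool's x, y, z each as a share of 0.025 m, from -1 to 1, a list of three; "rotation": the turn, a rotation vector about the tool's x, y, z each as a share of 0.08 rad, from -1 to 1, a list of three. In form: [{"slide": [x, y, z], "rotation": [ax, ay, az]}, ...]. A call has 1 to 20 rows; each row shifts and turns the commanded pose from where the row before left it, along the tool's axes as they then stand; what a row does not reach is not made up. A row lasts 1/12 s, in which the tool goes at most 41.7 mm and 7.16 degrees, less where a joint would pass 70% of its speed; a pose out of reach is approached as far as the arm can. A call with a number of a shift or a turn outside -1 to 1 is refused whole. A call with a gripper value outside its range is refused whole. "hand" is the gripper command: -1 is fully open, 1 is shut, values between are in proportion, set as the call begins (left out, the last holds). The fingers move at their own pace and stop on an object; "squeeze" is the grip in N (left out, the last holds). Time passes only in rows, so rows that do not move let the fingers close. It gives the time, the measured TCP pose, the force and the opening at its end, in the units of the state.
- ctrl.observe(): the state, without advancing time (a new reading comes with each control period).
- ctrl.grab_frame(name): name is "scene" or "top" or "wrist"; returns the picture (384x512x3 uint8, blue, green, red); there is no depth.
- ctrl.camera_params(name): a dict with "fx", "fy", "cx", "cy" (pixels), "pose" (4x4, takes a point from camera to world coordinates). Camera axes: x right, y up, looking along -z (the intrinsics and any distortion apply to the point x, -y, -z); pixel columns grow to the right and rows downward; lengths in m; the calibration is good to about 2 mm. A picture is of the moment at which its call begins: read the wrist's pose just before it. camera_params takes no time and is no camera call; for the wrist camera it gives the pose at the moment of the call.
- ctrl.finish_job(): hands the job in, once; it reports no verdict.
Trained networks look in the newest picture that a camera, given by its name, has taken for a name from the list of things; names that differ only in an ending like _2 or _b are one class to them, and where a whole thing is asked for, a point or a joint stands for the part that bears it (a point fixed in the world has none). Each returns a list of dicts, best first, with "confidence" (0 to 1); they miss things now and then, are a little off and sometimes report something else, mostly with a low value. They report only what shows in the picture. A call takes as long as a camera call. They do not tell look-alikes from the thing itself.
- ctrl.find_in(target, camera): "box" ([left, top, right, bottom] in pixels, round what is visible of it).
- ctrl.tip_of(target, camera): "xy" ([column, row] in pixels: a listed point, or the origin of a listed thing).
The state is a dict: "time_s": time; "q": joint angles; "dq": joint speeds; "tau": joint torques, N m; "tcp_pos": TCP position; "orientation": TCP orientation; "contact_force": force on the tool from outside, world axes, zero at the start; "moment": the same for the moment, N m; "finger_gap": finger opening in m.
Only numpy, scipy, OpenCV 4.12 (cv2) and the standard library are available. Lean on these libraries where they do the work, as an engineer would, in place of code of your own. Each camera call takes 0.05 s, during which the arm holds its last target. There are 200 camera calls.

## Working session

There is one attempt and no reset: what is moved stays moved. The work goes in short steps, Python scripts to look and compute and a tool call to move; the robot and the scene stay as the last step left them, time stands still between calls to the robot, and variables do not carry over. Pictures are saved under pics/ and viewed, about 12 in all and at most 16, crops included, and the job is handed in when it is done.

Besides the shell and the picture viewer there is one more tool, called after "Emit:" by a JSON object that holds its "method" and its "body", one argument or row to a line. jog_arm: Moves the arm, as the interface text tells. Shift numbers are shares of 0.025 m and turn numbers shares of 0.08 rad, none past 1 either way. Its arguments: {"type":"object","properties":{"motion":{"type":"array"},"hand":{"type":"number"},"squeeze":{"type":"number"}},"required":["motion"]}

```bash
mkdir -p pics; ls; cat > h.py <<'E'
import numpy as np, cv2
from plant import ctrl
def snap(n,f):
    im=ctrl.grab_frame(n); cv2.imwrite('pics/'+f,im); return im
def ray(n,px,z,P=None):
    P=P or ctrl.camera_params(n); T=np.array(P['pose'])
    d=T[:3,:3]@np.array([(px[0]-P['cx'])/P['fx'],-(px[1]-P['cy'])/P['fy'],-1.]); o=T[:3,3]
    return o+d*(z-o[2])/d[2]
E
python3 - <<'E'
from h import *
s=ctrl.observe();print(s)
for n in('top','scene','wrist'):
    snap(n,n+'0.png');P=ctrl.camera_params(n);print(n,{k:v for k,v in P.items()})
for t in 'vial dropper small_jar large_jar puck_vial puck_dropper puck_small_jar puck_large_jar dosing_bottle label_roll'.split():
  for r in ctrl.find_in(t,'top')[:3]: print(t,np.round(r['box'],1),round(r['confidence'],2))
  for r in ctrl.tip_of(t,'top')[:3]: print('   tip',np.round(r['xy'],1),round(r['confidence'],2),ray('top',r['xy'],.012 if 'puck' in t else 0).round(4))
print(ctrl.observe()['time_s'])
E
```

```text
pics
{'time_s': 0.0, 'q': array([-1.37103368e+00,  5.33454544e-02,  1.61431126e+00,  1.05795348e-05,
        1.47599962e+00, -1.19027619e-01]), 'dq': array([-0.0003623 , -0.00067261,  0.00047855, -0.00020036, -0.00107277,
        0.00116412]), 'tau': array([ 4.54221595e-05, -3.93680656e+01, -3.70176995e+01, -1.01091005e-04,
        6.92506816e-03,  1.15312679e-05]), 'tcp_pos': array([ 0.1958164 , -0.59324317,  0.40345941]), 'orientation': array([ 9.87323024e-01,  1.58720450e-01, -3.63803402e-05, -1.03121303e-03]), 'contact_force': array([-0.36597129, -0.0940773 , -0.28822029]), 'moment': array([-0.03816974, -0.00063393,  0.01189555]), 'finger_gap': 0.08577557627649449}
top {'fx': 432.70502246815784, 'fy': 432.70502246815784, 'cx': 261.33757076509494, 'cy': 189.11344769198928, 'pose': array([[-0.01855875,  0.98728789, -0.15785495,  0.25838316],
       [-0.99963558, -0.02141796, -0.01643092,  0.0104044 ],
       [-0.01960298,  0.15749249,  0.9873256 ,  1.37294929],
       [ 0.        ,  0.        ,  0.        ,  1.        ]])}
scene {'fx': 365.5596167963647, 'fy': 365.5596167963647, 'c
[... 1122 characters left out ...]
_jar [347.5 191.3 367.5 207. ] 0.59
   tip [352.6 201.8] 0.58 [ 0.4307 -0.2567  0.    ]
puck_vial [277.9 133.  299.8 157.8] 0.79
   tip [292.  143.5] 0.87 [ 0.6232 -0.0689  0.012 ]
puck_dropper [219.9 128.2 245.8 156.7] 0.89
   tip [233.9 139.2] 0.9 [0.6421 0.1192 0.012 ]
puck_small_jar [306.9 132.1 332.5 157.6] 0.84
   tip [234.3 139.1] 0.59 [0.6424 0.1179 0.012 ]
puck_large_jar [248.3 129.9 273.3 156.5] 0.7
   tip [260.9 140.1] 0.58 [0.637  0.0315 0.012 ]
dosing_bottle [238.6 173.8 255.3 194. ] 0.48
   tip [245.6 186.4] 0.65 [0.4878 0.0837 0.    ]
label_roll [161.7 193.5 182.3 211.3] 0.66
   tip [174.1 204.4] 0.72 [0.4343 0.3141 0.    ]
   tip [258.4 143.6] 0.52 [0.6287 0.0401 0.    ]
1.15
```

```bash
python3 - <<'E'
import cv2
im=cv2.imread('pics/top0.png')[120:270,140:380]
cv2.imwrite('pics/t0c.png',cv2.resize(im,None,fx=3.3,fy=3.3,interpolation=cv2.INTER_CUBIC))
E
```

```text
(no output)
```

View pics/t0c.png

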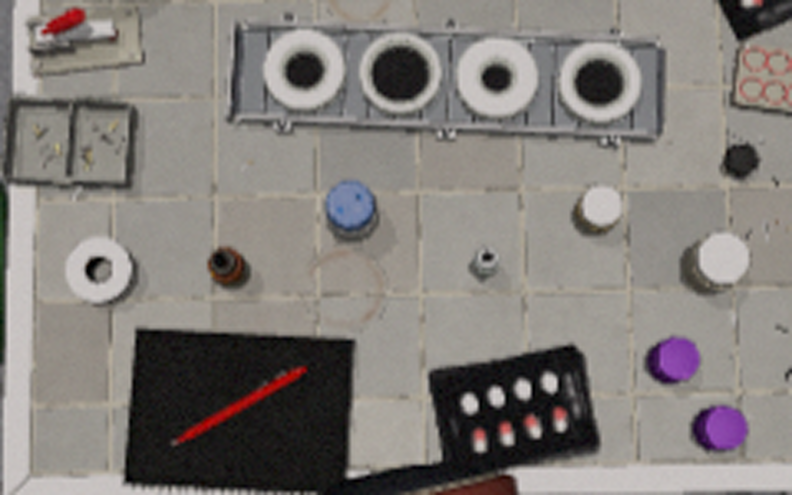

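View pics/scene0.png

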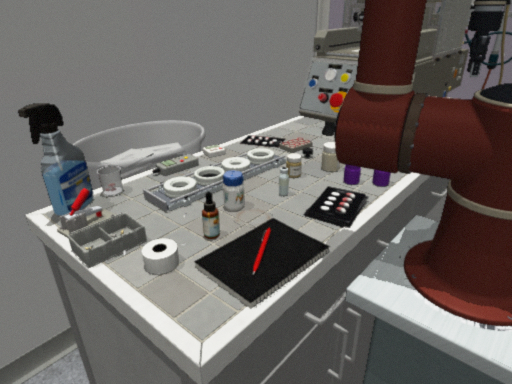

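View pics/wrist0.png

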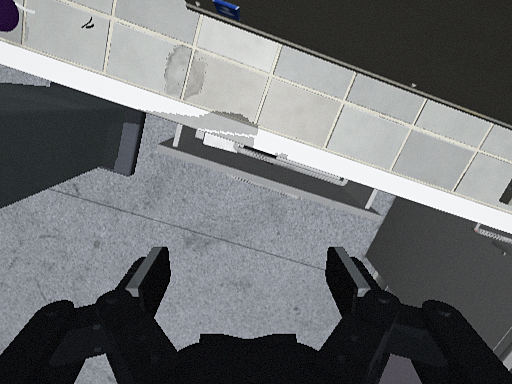

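The top view shows the bores left to right as dropper (303,68), large jar (399,72), vial (497,77) and small jar (600,80). The purple jars at lower right are to be left alone, and every container stands clear. Next I move over the scene for a closer look.

Emit:
{"method": "jog_arm", "body": {
  "motion": [
    {"slide": [0,0,0],"rotation": [0,0,1]},
    {"slide": [0,0,0],"rotation": [0,0,1]},
    {"slide": [0,0,0],"rotation": [0,0,1]},
    {"slide": [0,0,0],"rotation": [0,0,1]},
    {"slide": [0.5,-1,0],"rotation": [0,0,0]},
    {"slide": [0.5,-1,0],"rotation": [0,0,0]},
    {"slide": [0.5,-1,0],"rotation": [0,0,0]},
    {"slide": [0.5,-1,0],"rotation": [0,0,0]},
    {"slide": [0.5,-1,0],"rotation": [0,0,0]},
    {"slide": [0.5,-1,0],"rotation": [0,0,0]},
    {"slide": [0.5,-1,0],"rotation": [0,0,0]},
    {"slide": [0.5,-1,0],"rotation": [0,0,0]},
    {"slide": [0.5,-1,0],"rotation": [0,0,0]},
    {"slide": [0.5,-1,0],"rotation": [0,0,0]},
    {"slide": [0.5,-1,0],"rotation": [0,0,0]},
    {"slide": [0.5,-1,0],"rotation": [0,0,0]},
    {"slide": [0.5,-1,0],"rotation": [0,0,0]},
    {"slide": [0.5,-1,0],"rotation": [0,0,0]},
    {"slide": [0.5,-1,0],"rotation": [0,0,0]},
    {"slide": [0.5,-1,0],"rotation": [0,0,0]}
  ],
  "hand": -1,
  "squeeze": 30
}}

```text
time_s: 2.82
tcp_pos: [0.3967, -0.1924, 0.405]
orientation: [1.0, -0.001, 0.0, 0.0]
contact_force: [0.4, 0.8, 0.6]
finger_gap: 0.0852
```

Emit:
{"method": "jog_arm", "body": {
  "motion": [
    {"slide": [0.5,-1,0],"rotation": [0,0,0]},
    {"slide": [0.5,-1,0],"rotation": [0,0,0]},
    {"slide": [0.5,-1,0],"rotation": [0,0,0]},
    {"slide": [0.5,-1,0],"rotation": [0,0,0]},
    {"slide": [0.5,-0.5,0],"rotation": [0,0,0]},
    {"slide": [0,0,0],"rotation": [0,0,0]},
    {"slide": [0,0,0],"rotation": [0,0,0]}
  ]
}}

```text
time_s: 3.4
tcp_pos: [0.4591, -0.0808, 0.4047]
orientation: [1.0, 0.0, -0.0, 0.0]
contact_force: [-0.2, -0.1, -0.4]
finger_gap: 0.0855
```

```bash
cat > look.py <<'E'
from h import *
import sys
f=sys.argv[1]
P=ctrl.camera_params('wrist'); snap('wrist',f)
s=ctrl.observe(); print(s['time_s'],s['tcp_pos'].round(4),s['orientation'].round(4),s['q'].round(2)); print(np.array(P['pose']).round(4))
for t in sys.argv[2:]:
  for r in ctrl.tip_of(t,'wrist')[:3]: print(t,'tip',np.round(r['xy'],1),round(r['confidence'],2),ray('wrist',r['xy'],.012 if 'puck' in t else 0,P).round(4))
  for r in ctrl.find_in(t,'wrist')[:2]: print('   box',np.round(r['box'],1),round(r['confidence'],2))
E
python3 look.py w1.png vial dropper small_jar large_jar puck_vial puck_dropper puck_small_jar puck_large_jar dosing_bottle
```

```text
3.45 [ 0.4589 -0.0814  0.4047] [ 1.e+00 -4.e-04 -3.e-04  2.e-04] [-0.34 -0.34  1.97 -0.    1.52  1.24]
[[ 1.000e-03  9.484e-01  3.170e-01  5.403e-01]
 [-1.000e+00  1.000e-03  1.000e-04 -8.030e-02]
 [-3.000e-04 -3.170e-01  9.484e-01  3.733e-01]
 [ 0.000e+00  0.000e+00  0.000e+00  1.000e+00]]
vial tip [222.6 181.4] 0.6 [ 0.4345 -0.0448  0.    ]
   box [213.  172.4 232.1 200.8] 0.6
dropper tip [ 49.2 179.1] 0.6 [0.4376 0.2009 0.    ]
dropper tip [152.4  25.4] 0.53 [0.6281 0.0337 0.    ]
   box [  0.  167.8  63.8 205.1] 0.95
   box [288.4 127.2 328.8 169.4] 0.75
small_jar tip [300.1 142.4] 0.92 [ 0.4896 -0.1515  0.    ]
small_jar tip [336.3 239.1] 0.6 [ 0.3432 -0.2159  0.    ]
small_jar tip [359.2 279.8] 0.6 [ 0.27   -0.2604  0.    ]
   box [324.4 228.5 368.5 266.4] 0.9
   box [286.  130.5 328.9 168.5] 0.81
large_jar tip [375.7 178.9] 0.86 [ 0.4384 -0.2618  0.    ]
   box [358.9 164.4 423.  219.7] 0.66
puck_vial tip [230.1  30.7] 0.68 [ 0.62   -0.0598  0.012 ]
   box [192.9   0.  265.8  71. ] 0.86
puck_dropper tip [70.5 14. ] 0.84 [0.6366 0.1226 0.012 ]
   box [ 18.8   0.5 103.3  58. ] 0.67
puck_small_jar tip [317.2  36.8] 0.77 [ 0.6138 -0.1616  0.012 ]
   box [286.8   0.  357.   75.5] 0.75
puck_large_jar tip [149.9  24.5] 0.57 [0.6262 0.0329 0.012 ]
   box [106.4   0.2 184.7  63.2] 0.71
dosing_bottle tip [128.9 141.7] 0.66 [0.4903 0.0807 0.    ]
   box [ 75.4 123.2 146.2 173.8] 0.91
   box [  0.  169.3  65.5 206.8] 0.27
```

View pics/w1.png

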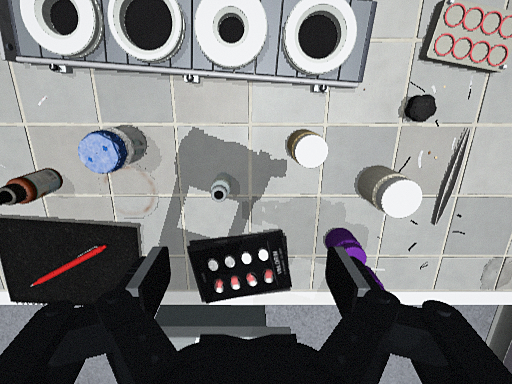

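The wrist view agrees with the detections: small jar at (307,148), large jar around (390,190), vial at (221,188). The dropper is at the left edge and the pucks are cut off at the top, so I move ahead to measure the bores.

Emit:
{"method": "jog_arm", "body": {
  "motion": [
    {"slide": [1,-0.8,0],"rotation": [0,0,0]},
    {"slide": [1,-0.8,0],"rotation": [0,0,0]},
    {"slide": [1,-0.8,0],"rotation": [0,0,0]},
    {"slide": [1,-0.8,0],"rotation": [0,0,0]},
    {"slide": [0,0,0],"rotation": [0,0,0]},
    {"slide": [0,0,0],"rotation": [0,0,0]},
    {"slide": [0,0,0],"rotation": [0,0,0]}
  ]
}}

```text
time_s: 4.93
tcp_pos: [0.559, -0.0014, 0.4044]
orientation: [1.0, -0.0, -0.001, 0.0]
contact_force: [0.4, -0.3, 0.6]
finger_gap: 0.0851
```

```bash
cat > bores.py <<'E'
from h import *
import sys
P=ctrl.camera_params('wrist'); im=snap('wrist',sys.argv[1]); g=cv2.cvtColor(im,cv2.COLOR_BGR2GRAY)
T=np.array(P['pose']); 
def proj(p):
    c=T[:3,:3].T@(np.array(p)-T[:3,3]); return P['cx']+P['fx']*c[0]/-c[2], P['cy']-P['fy']*c[1]/-c[2]
cs,_=cv2.findContours((g<70).astype(np.uint8),cv2.RETR_EXTERNAL,cv2.CHAIN_APPROX_NONE)
for n,xy in dict(dropper=(.638,.121),large=(.63,.033),vial=(.62,-.062),small=(.612,-.158)).items():
    u=np.array(proj((*xy,.034)))
    for c in cs:
        if cv2.contourArea(c)<60 : continue
        if abs(cv2.pointPolygonTest(c,tuple(map(float,u)),True))>12 : continue
        q=np.array([ray('wrist',p[0],.029,P)[:2] for p in c]); 
        A=np.c_[2*q,np.ones(len(q))]; s=np.linalg.lstsq(A,(q**2).sum(1),rcond=None)[0]
        r=np.sqrt(s[2]+s[:2]@s[:2]); print(n,s[:2].round(4),'dia',(2*r*1000).round(1),'resid',np.abs(np.linalg.norm(q-s[:2],axis=1)-r).mean().round(4))
E
python3 bores.py w2.png; python3 look.py w2b.png  vial dropper small_jar large_jar puck_vial puck_dropper puck_small_jar puck_large_jar dosing_bottle
```

```text
dropper [0.6323 0.1229] dia 34.0 resid 0.0009
vial [ 0.62   -0.0603] dia 26.3 resid 0.0006
small [ 0.6133 -0.1566] dia 41.3 resid 0.0007
5.0333 [ 0.5586 -0.0019  0.4047] [ 1.e+00 -1.e-03 -0.e+00  1.e-04] [-0.14 -0.11  1.77 -0.    1.48  1.44]
[[-1.300e-03  9.484e-01  3.171e-01  6.398e-01]
 [-1.000e+00 -1.100e-03 -8.000e-04 -1.400e-03]
 [-4.000e-04 -3.171e-01  9.484e-01  3.731e-01]
 [ 0.000e+00  0.000e+00  0.000e+00  1.000e+00]]
vial tip [276. 240.] 0.57 [ 0.4411 -0.0444  0.    ]
   box [271.2 236.1 289.5 269.7] 0.59
dropper tip [113.3 242.4] 0.97 [0.4372 0.205  0.    ]
   box [ 74.6 236.6 130.8 283.7] 0.96
small_jar tip [350.5 212.2] 0.65 [ 0.4868 -0.1528  0.    ]
small_jar tip [381.8 295.1] 0.65 [ 0.3395 -0.2218  0.    ]
   box [337.5 197.5 383.3 243. ] 0.96
   box [378.3 285.3 396.3 295.3] 0.59
large_jar tip [417.7 242.1] 0.7 [ 0.4373 -0.2616  0.    ]
   box [403.4 230.  467.9 289.5] 0.6
   box [339.4 199.9 382.7 243.8] 0.25
puck_vial tip [292.  122.2] 0.79 [ 0.6163 -0.0582  0.012 ]
puck_vial tip [372.9 123.7] 0.66 [ 0.6143 -0.1622  0.012 ]
   box [109.1  74.1 178.9 146.9] 0.82
puck_small_jar tip [373.7 123.5] 0.63 [ 0.6146 -0.1632  0.012 ]
   box [341.9  95.4 410.7 160.2] 0.91
puck_large_jar tip [220.6 114.9] 0.82 [0.6254 0.0331 0.012 ]
   box [186.5  79.9 252.2 148.8] 0.76
dosing_bottle tip [193.4 206. ] 0.91 [0.4968 0.0783 0.    ]
dosing_bottle tip [116.6 243. ] 0.73 [0.4362 0.2001 0.    ]
dosing_bottle tip [278.4 241. ] 0.55 [ 0.4394 -0.0481  0.    ]
   box [159.2 194.2 208.  254.4] 0.81
```

View pics/w2.png

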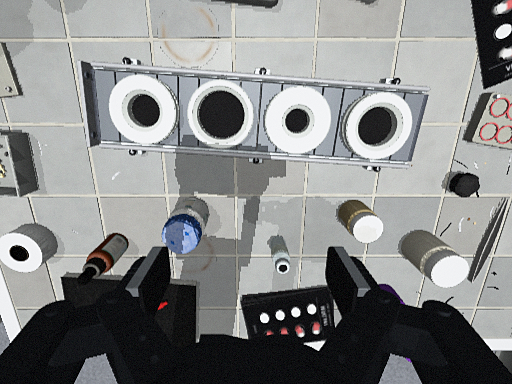

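Bores are clearly visible at (144,113), (221,112), (297,119) and (376,126). The dark blobs are clipped by the bore edge, so I fit the white outlines instead and check them with an overlay.

```bash
cat > fit.py <<'E'
from h import *
import sys
def fitpucks(im,P,init,rng=10):
    g=cv2.GaussianBlur(cv2.cvtColor(im,cv2.COLOR_BGR2GRAY).astype(np.float32),(0,0),1)
    T=np.array(P['pose']); a=np.linspace(0,2*np.pi,120,endpoint=False)
    def val(x,y,r,z):
        p=np.c_[x+r*np.cos(a),y+r*np.sin(a),np.full(120,z)]; c=(p-T[:3,3])@T[:3,:3]
        u=(P['cx']-P['fx']*c[:,0]/c[:,2]).astype(np.float32); v=(P['cy']+P['fy']*c[:,1]/c[:,2]).astype(np.float32)
        return cv2.remap(g,u[None],v[None],cv2.INTER_LINEAR)[0],np.c_[u,v]
    out={}
    for n,(x,y,D) in init.items():
        best=max((np.clip(val(x+i/1e3,y+j/1e3,.038,.034)[0]-val(x+i/1e3,y+j/1e3,.0425,.034)[0],0,90).mean()+np.clip(val(x+i/1e3,y+j/1e3,D/2+.006,.034)[0]-val(x+i/1e3,y+j/1e3,D/2-.004,.024)[0],0,90).mean(),i,j) for i in range(-rng,rng+1) for j in range(-rng,rng+1))
        out[n]=(x+best[1]/1e3,y+best[2]/1e3); print(n,np.round(out[n],4),best)
        for r,z in((.04,.034),(D/2,.029)): cv2.polylines(im,[np.int32(val(*out[n],r,z)[1].round())],True,(0,0,255),1)
    return out,im
E
python3 - <<'E'
from fit import *
P=ctrl.camera_params('wrist'); im=cv2.imread('pics/w2.png')
o,im=fitpucks(im,P,dict(dropper=(.634,.121,.039),large=(.627,.033,.058),vial=(.62,-.06,.03),small=(.613,-.158,.048)))
cv2.imwrite('pics/w2f.png',cv2.resize(im[50:180,70:450],None,fx=2.1,fy=2.1))
E
```

```text
dropper [0.632 0.125] (np.float32(170.35812), -2, 4)
large [0.627 0.032] (np.float32(156.74185), 0, -1)
vial [ 0.62  -0.061] (np.float32(158.7308), 0, -1)
small [ 0.613 -0.159] (np.float32(170.28319), 0, -1)
```

View pics/w2f.png

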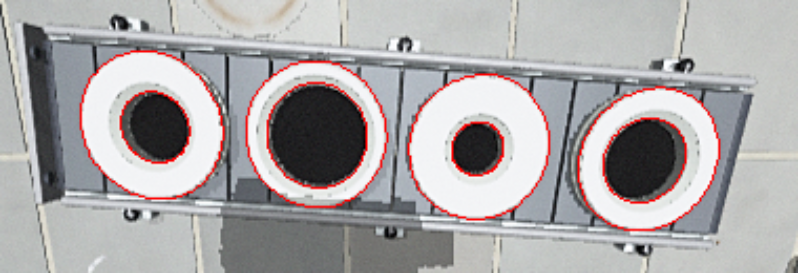

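The overlay matches rims and bores on all four pucks. Now I fit the container caps in both wrist views.

```bash
cat > caps.py <<'E'
from h import *
a=np.linspace(0,2*np.pi,90,endpoint=False)
def fitcap(im,P,x,y,D,z,rng=12,sgn=1):
    g=cv2.GaussianBlur(cv2.cvtColor(im,cv2.COLOR_BGR2GRAY).astype(np.float32),(0,0),.8); T=np.array(P['pose'])
    def val(x,y,r):
        p=np.c_[x+r*np.cos(a),y+r*np.sin(a),np.full(90,z)]; c=(p-T[:3,3])@T[:3,:3]
        uv=np.c_[P['cx']-P['fx']*c[:,0]/c[:,2],P['cy']+P['fy']*c[:,1]/c[:,2]].astype(np.float32)
        return cv2.remap(g,uv[None,:,0],uv[None,:,1],cv2.INTER_LINEAR)[0],uv
    s=lambda d:np.clip(val(x+d[0]/1e3,y+d[1]/1e3,D/2-.002)[0]-val(x+d[0]/1e3,y+d[1]/1e3,D/2+.002)[0],0,80).mean()
    b=max(((i,j) for i in range(-rng,rng+1) for j in range(-rng,rng+1)),key=s)
    X=(round(x+b[0]/1e3,4),round(y+b[1]/1e3,4)); cv2.polylines(im,[np.int32(val(*X,D/2)[1].round())],True,(0,0,255),1); return X,round(float(s(b)),1)
E
python3 - <<'E'
from caps import *
P2=ctrl.camera_params('wrist'); P1=dict(P2); T=np.eye(4); T[:3]=[[.001,.9484,.3170,.5403],[-1,.001,.0001,-.0803],[-.0003,-.317,.9484,.3733]]; P1['pose']=T
i1=cv2.imread('pics/w1.png');i2=cv2.imread('pics/w2.png')
for n,a in dict(small=(.488,-.152,.039,.058),large=(.437,-.261,.048,.072),vial=(.435,-.045,.02,.07),dosing=(.492,.08,.045,.084)).items(): print(n,fitcap(i1,P1,*a),fitcap(i2,P2,*a))
cv2.imwrite('pics/c12.png',np.hstack([cv2.resize(i1[110:240,200:440],None,fx=1.65,fy=2),cv2.resize(i2[180:310,240:480],None,fx=1.65,fy=2)]))
E
```

```text
small ((0.487, -0.154), 60.6) ((0.489, -0.153), 68.1)
large ((0.434, -0.26), 63.0) ((0.435, -0.26), 65.6)
vial ((0.447, -0.049), 37.8) ((0.439, -0.046), 45.1)
dosing ((0.487, 0.082), 29.8) ((0.489, 0.083), 34.8)
```

View pics/c12.png

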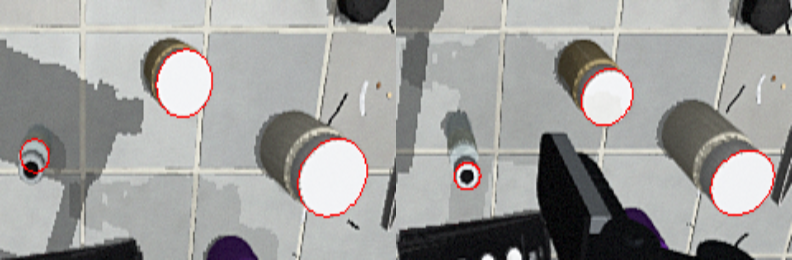

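Small jar is at (0.488,-0.1535), large at (0.4345,-0.260), vial at (0.439,-0.046). The vial fit in the first view was off, so I use the second. I take the small jar first.

Emit:
{"method": "jog_arm", "body": {
  "motion": [
    {"slide": [-0.4,0.87,0],"rotation": [0,0,0]},
    {"slide": [-0.4,0.87,0],"rotation": [0,0,0]},
    {"slide": [-0.4,0.87,0],"rotation": [0,0,0]},
    {"slide": [-0.4,0.87,0],"rotation": [0,0,0]},
    {"slide": [-0.4,0.87,0],"rotation": [0,0,0]},
    {"slide": [-0.4,0.87,0],"rotation": [0,0,0]},
    {"slide": [-0.42,0.84,0],"rotation": [0,0,0]},
    {"slide": [0,0,0.9],"rotation": [0,0,0]},
    {"slide": [0,0,0.9],"rotation": [0,0,0]},
    {"slide": [0,0,0.9],"rotation": [0,0,0]},
    {"slide": [0,0,0.9],"rotation": [0,0,0]},
    {"slide": [0,0,0],"rotation": [0,0,0]},
    {"slide": [0,0,0],"rotation": [0,0,0]}
  ]
}}

```text
time_s: 7.02
tcp_pos: [0.488, -0.1526, 0.3136]
orientation: [1.0, -0.001, -0.001, -0.001]
contact_force: [0.8, -0.3, -0.3]
finger_gap: 0.0853
```

```bash
cat > chk.py <<'E'
from caps import *
import sys
f,x,y,D,z=sys.argv[1],*map(float,sys.argv[2:6])
P=ctrl.camera_params('wrist'); im=snap('wrist',f); print(fitcap(im,P,x,y,D,z)); cv2.imwrite('pics/'+f,im)
s=ctrl.observe(); print(s['time_s'],s['tcp_pos'].round(4),s['orientation'].round(4),s['contact_force'].round(1))
E
python3 chk.py s1.png .488 -.1535 .039 .058
```

```text
((0.488, -0.1545), 72.8)
7.0667 [ 0.4886 -0.1529  0.3154] [ 1.e+00 -6.e-04  1.e-04  1.e-04] [ 0.2 -0.2  0.7]
```

View pics/s1.png

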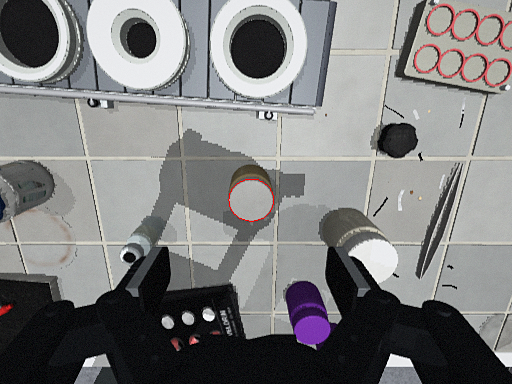

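The cap ring at (251,199) sits exactly on the estimate. Descend and grip.

Emit:
{"method": "jog_arm", "body": {
  "motion": [
    {"slide": [0,0,1],"rotation": [0,0,0]},
    {"slide": [0,0,1],"rotation": [0,0,0]},
    {"slide": [0,0,1],"rotation": [0,0,0]},
    {"slide": [0,0,1],"rotation": [0,0,0]},
    {"slide": [0,0.04,0.7],"rotation": [0,0,0]},
    {"slide": [0,0,0],"rotation": [0,0,0]},
    {"slide": [0,0,0],"rotation": [0,0,0]}
  ]
}}

```text
time_s: 7.65
tcp_pos: [0.4891, -0.1541, 0.1984]
orientation: [1.0, -0.001, 0.0, 0.0]
contact_force: [1.0, 0.4, -0.7]
finger_gap: 0.0856
```

Emit:
{"method": "jog_arm", "body": {
  "motion": [
    {"slide": [0,0,0],"rotation": [0,0,0]},
    {"slide": [0,0,0],"rotation": [0,0,0]},
    {"slide": [0,0,0],"rotation": [0,0,0]},
    {"slide": [0,0,0],"rotation": [0,0,0]},
    {"slide": [0,0,0],"rotation": [0,0,0]},
    {"slide": [0,0,0],"rotation": [0,0,0]},
    {"slide": [0,0,0],"rotation": [0,0,0]},
    {"slide": [0,0,0],"rotation": [0,0,0]}
  ],
  "hand": 1,
  "squeeze": 30
}}

```text
time_s: 8.32
tcp_pos: [0.4892, -0.1542, 0.199]
orientation: [1.0, -0.001, 0.001, 0.001]
contact_force: [-0.8, 0.4, 7.0]
finger_gap: 0.0401
```

Emit:
{"method": "jog_arm", "body": {
  "motion": [
    {"slide": [0,0,-0.5],"rotation": [0,0,0]},
    {"slide": [0,0,-0.8],"rotation": [0,0,0]},
    {"slide": [0,0,-1],"rotation": [0,0,0]},
    {"slide": [0,0,-0.5],"rotation": [0,0,0]},
    {"slide": [0.5,0.1,0],"rotation": [0,0,0]},
    {"slide": [0.9,0.1,0],"rotation": [0,0,0]},
    {"slide": [0.9,0,0],"rotation": [0,0,0]},
    {"slide": [0.9,0,0],"rotation": [0,0,0]},
    {"slide": [0.9,0,0],"rotation": [0,0,0]},
    {"slide": [0.9,0,0],"rotation": [0,0,0]},
    {"slide": [0,0,0],"rotation": [0,0,0]},
    {"slide": [0,0,0],"rotation": [0,0,0]},
    {"slide": [0,0,0],"rotation": [0,0,0]}
  ]
}}

```text
time_s: 9.4
tcp_pos: [0.6128, -0.1589, 0.2669]
orientation: [1.0, -0.001, -0.001, -0.0]
contact_force: [-0.9, -0.1, -0.8]
finger_gap: 0.0404
```

```bash
python3 chk.py s2.png .613 -.159 .039 .128
```

```text
((0.613, -0.158), 54.2)
9.45 [ 0.6126 -0.1589  0.2669] [ 1.e+00 -7.e-04 -6.e-04 -2.e-04] [-0.4  0.2 -1. ]
```

View pics/s2.png

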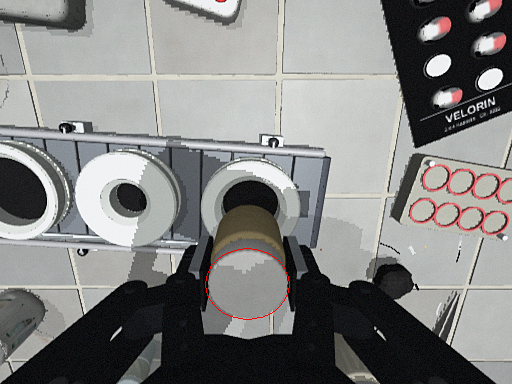

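Emit:
{"method": "jog_arm", "body": {
  "motion": [
    {"slide": [0.02,0,0.6],"rotation": [0,0,0]},
    {"slide": [0,0,0.5],"rotation": [0,0,0]},
    {"slide": [0,0,0.5],"rotation": [0,0,0]},
    {"slide": [0,0,0.4],"rotation": [0,0,0]},
    {"slide": [0,0,0],"rotation": [0,0,0]},
    {"slide": [0,0,0],"rotation": [0,0,0]}
  ]
}}

```text
time_s: 9.95
tcp_pos: [0.6134, -0.1589, 0.2156]
orientation: [1.0, -0.001, -0.001, -0.0]
contact_force: [0.6, 0.2, -0.2]
finger_gap: 0.0403
```

Emit:
{"method": "jog_arm", "body": {
  "motion": [
    {"slide": [0,0,0],"rotation": [0,0,0]},
    {"slide": [0,0,0],"rotation": [0,0,0]},
    {"slide": [0,0,0],"rotation": [0,0,0]},
    {"slide": [0,0,0],"rotation": [0,0,0]},
    {"slide": [0,0,0],"rotation": [0,0,0]},
    {"slide": [0,0,0],"rotation": [0,0,0]}
  ],
  "hand": -1
}}

```text
time_s: 10.45
tcp_pos: [0.614, -0.159, 0.2174]
orientation: [1.0, -0.001, 0.0, 0.0]
contact_force: [0.2, 0.8, 0.7]
finger_gap: 0.085
```

Emit:
{"method": "jog_arm", "body": {
  "motion": [
    {"slide": [0,0,-0.6],"rotation": [0,0,0]},
    {"slide": [0,0,-1],"rotation": [0,0,0]},
    {"slide": [0,0,-1],"rotation": [0,0,0]},
    {"slide": [0,0,-1],"rotation": [0,0,0]},
    {"slide": [0,0,-0.4],"rotation": [0,0,0]},
    {"slide": [-0.9,0.5,0],"rotation": [0,0,0]},
    {"slide": [-0.9,0.5,0],"rotation": [0,0,0]},
    {"slide": [-0.9,0.5,0],"rotation": [0,0,0]},
    {"slide": [-0.9,0.5,0],"rotation": [0,0,0]},
    {"slide": [-0.9,0.5,0],"rotation": [0,0,0]},
    {"slide": [-0.9,0.5,0],"rotation": [0,0,0]},
    {"slide": [-0.9,0.5,0],"rotation": [0,0,0]},
    {"slide": [-0.88,0.54,0],"rotation": [0,0,0]},
    {"slide": [0,0,0],"rotation": [0,0,0]},
    {"slide": [0,0,0],"rotation": [0,0,0]}
  ]
}}

```text
time_s: 11.7
tcp_pos: [0.4335, -0.2602, 0.3174]
orientation: [1.0, -0.002, 0.0, 0.0]
contact_force: [-0.1, 0.0, 0.7]
finger_gap: 0.0852
```

```bash
python3 chk.py l1.png .4345 -.26 .048 .072
```

```text
((0.4335, -0.262), 49.9)
11.75 [ 0.4341 -0.2599  0.3175] [ 1.0e+00 -1.1e-03  3.0e-04  0.0e+00] [-0.4 -0.5  1.1]
```

View pics/l1.png

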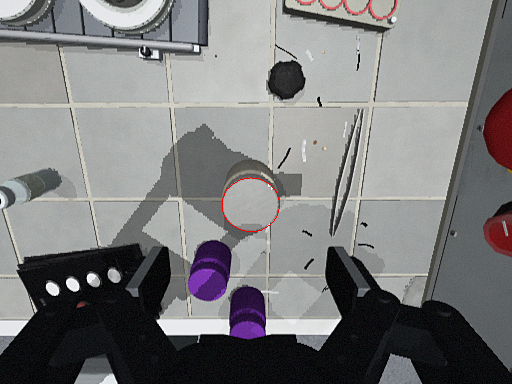

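The large jar's cap ring at (250,204) matches the estimate and the purple jars are clear of the fingers. Descend and grip.

Emit:
{"method": "jog_arm", "body": {
  "motion": [
    {"slide": [0,0.04,1],"rotation": [0,0,0]},
    {"slide": [0,0,1],"rotation": [0,0,0]},
    {"slide": [0,0,1],"rotation": [0,0,0]},
    {"slide": [0,0,1],"rotation": [0,0,0]},
    {"slide": [0,0,0.8],"rotation": [0,0,0]},
    {"slide": [0,0,0],"rotation": [0,0,0]},
    {"slide": [0,0,0],"rotation": [0,0,0]}
  ]
}}

```text
time_s: 12.33
tcp_pos: [0.4345, -0.26, 0.1962]
orientation: [1.0, 0.0, -0.001, -0.001]
contact_force: [1.3, -0.0, 0.1]
finger_gap: 0.0857
```

Emit:
{"method": "jog_arm", "body": {
  "motion": [
    {"slide": [0,0,0],"rotation": [0,0,0]},
    {"slide": [0,0,0],"rotation": [0,0,0]},
    {"slide": [0,0,0],"rotation": [0,0,0]},
    {"slide": [0,0,0],"rotation": [0,0,0]},
    {"slide": [0,0,0],"rotation": [0,0,0]},
    {"slide": [0,0,0],"rotation": [0,0,0]},
    {"slide": [0,0,0],"rotation": [0,0,0]},
    {"slide": [0,0,0],"rotation": [0,0,0]}
  ],
  "hand": 1,
  "squeeze": 30
}}

```text
time_s: 13.0
tcp_pos: [0.4352, -0.2614, 0.1994]
orientation: [1.0, -0.001, 0.001, 0.001]
contact_force: [0.1, 1.1, 5.2]
finger_gap: 0.0503
```

Emit:
{"method": "jog_arm", "body": {
  "motion": [
    {"slide": [0,0,-0.5],"rotation": [0,0,0]},
    {"slide": [0,0,-0.8],"rotation": [0,0,0]},
    {"slide": [0,0,-1],"rotation": [0,0,0]},
    {"slide": [0,0,-1],"rotation": [0,0,0]},
    {"slide": [0,0,-1],"rotation": [0,0,0]},
    {"slide": [0,0,-0.5],"rotation": [0,0,0]},
    {"slide": [0.64,-0.98,0],"rotation": [0,0,0]},
    {"slide": [0.64,-0.98,0],"rotation": [0,0,0]},
    {"slide": [0.64,-0.98,0],"rotation": [0,0,0]},
    {"slide": [0.64,-0.98,0],"rotation": [0,0,0]},
    {"slide": [0.64,-0.98,0],"rotation": [0,0,0]},
    {"slide": [0.64,-0.98,0],"rotation": [0,0,0]},
    {"slide": [0.64,-0.98,0],"rotation": [0,0,0]},
    {"slide": [0.64,-0.98,0],"rotation": [0,0,0]},
    {"slide": [0.64,-0.98,0],"rotation": [0,0,0]},
    {"slide": [0.64,-0.98,0],"rotation": [0,0,0]},
    {"slide": [0.64,-0.98,0],"rotation": [0,0,0]},
    {"slide": [0.7,-0.94,0],"rotation": [0,0,0]},
    {"slide": [0,0,0],"rotation": [0,0,0]},
    {"slide": [0,0,0],"rotation": [0,0,0]}
  ]
}}

```text
time_s: 14.67
tcp_pos: [0.6283, 0.0331, 0.3168]
orientation: [1.0, 0.001, -0.001, 0.0]
contact_force: [0.2, -0.6, -0.5]
finger_gap: 0.0497
```

```bash
python3 chk.py l2.png .627 .032 .048 .192
```

```text
((0.629, 0.033), 56.0)
14.7167 [0.6279 0.0322 0.3167] [ 1.e+00 -1.e-04 -7.e-04  2.e-04] [-0.1  0.2 -0.7]
```

View pics/l2.png

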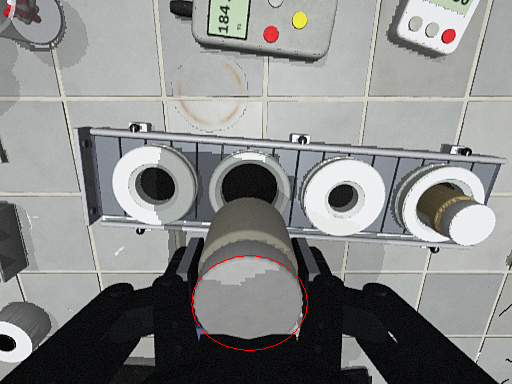

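The small jar stands in its bore at (460,212) and the large jar is held upright at (250,305). Lower and release.

Emit:
{"method": "jog_arm", "body": {
  "motion": [
    {"slide": [-0.04,0,1],"rotation": [0,0,0]},
    {"slide": [0,0,0.9],"rotation": [0,0,0]},
    {"slide": [0,0,0.6],"rotation": [0,0,0]},
    {"slide": [0,0,0.6],"rotation": [0,0,0]},
    {"slide": [0,0,0.6],"rotation": [0,0,0]},
    {"slide": [0,0,0.36],"rotation": [0,0,0]},
    {"slide": [0,0,0],"rotation": [0,0,0]},
    {"slide": [0,0,0],"rotation": [0,0,0]}
  ]
}}

```text
time_s: 15.38
tcp_pos: [0.6273, 0.0316, 0.2159]
orientation: [1.0, -0.001, 0.0, 0.0]
contact_force: [0.2, 0.8, -0.7]
finger_gap: 0.0503
```

Emit:
{"method": "jog_arm", "body": {
  "motion": [
    {"slide": [0,0,0],"rotation": [0,0,0]},
    {"slide": [0,0,0],"rotation": [0,0,0]},
    {"slide": [0,0,0],"rotation": [0,0,0]},
    {"slide": [0,0,0],"rotation": [0,0,0]},
    {"slide": [0,0,0],"rotation": [0,0,0]},
    {"slide": [0,0,0],"rotation": [0,0,0]}
  ],
  "hand": -1
}}

```text
time_s: 15.88
tcp_pos: [0.6272, 0.032, 0.2158]
orientation: [1.0, -0.001, 0.0, 0.0]
contact_force: [-1.2, 0.4, 0.4]
finger_gap: 0.0855
```

Emit:
{"method": "jog_arm", "body": {
  "motion": [
    {"slide": [0,0,-0.6],"rotation": [0,0,0]},
    {"slide": [0,0,-1],"rotation": [0,0,0]},
    {"slide": [0,0,-1],"rotation": [0,0,0]},
    {"slide": [0,0,-1],"rotation": [0,0,0]},
    {"slide": [0,0,-0.6],"rotation": [0,0,0]},
    {"slide": [-0.94,0.39,0],"rotation": [0,0,0]},
    {"slide": [-0.94,0.39,0],"rotation": [0,0,0]},
    {"slide": [-0.94,0.39,0],"rotation": [0,0,0]},
    {"slide": [-0.94,0.39,0],"rotation": [0,0,0]},
    {"slide": [-0.94,0.39,0],"rotation": [0,0,0]},
    {"slide": [-0.94,0.39,0],"rotation": [0,0,0]},
    {"slide": [-0.94,0.39,0],"rotation": [0,0,0]},
    {"slide": [-0.94,0.39,0],"rotation": [0,0,0]},
    {"slide": [0,0,0],"rotation": [0,0,0]},
    {"slide": [0,0,0],"rotation": [0,0,0]}
  ]
}}

```text
time_s: 17.13
tcp_pos: [0.4385, -0.046, 0.3218]
orientation: [1.0, -0.001, 0.001, 0.0]
contact_force: [-0.3, -0.3, 1.0]
finger_gap: 0.0853
```

```bash
python3 chk.py v1.png .439 -.046 .02 .07; python3 look.py v1b.png vial
```

```text
((0.438, -0.046), 44.3)
17.1833 [ 0.4392 -0.0459  0.3219] [ 1.0e+00 -9.0e-04  1.3e-03  2.0e-04] [ 0.  -0.5 -0.3]
17.2333 [ 0.4395 -0.0457  0.3219] [ 1.e+00 -6.e-04  1.e-03  2.e-04] [-0.27 -0.35  2.11  0.    1.38  1.3 ]
[[-1.600e-03  9.494e-01  3.142e-01  5.203e-01]
 [-1.000e+00 -1.400e-03 -7.000e-04 -4.550e-02]
 [-2.000e-04 -3.142e-01  9.494e-01  2.907e-01]
 [ 0.000e+00  0.000e+00  0.000e+00  1.000e+00]]
vial tip [249. 182.] 0.79 [ 0.4383 -0.0469  0.    ]
   box [234.8 172.2 260.9 213.6] 0.85
```

View pics/v1.png

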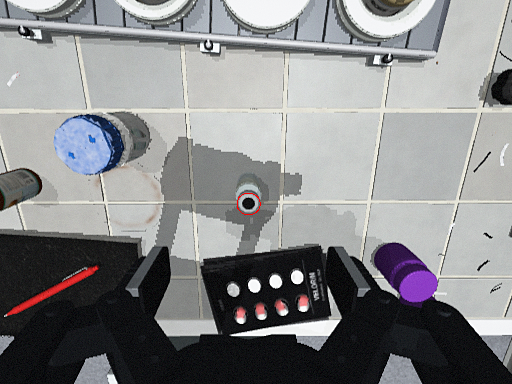

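Vial cap ring at (248,203), position confirmed at (0.438,-0.046).

Emit:
{"method": "jog_arm", "body": {
  "motion": [
    {"slide": [-0.04,0,1],"rotation": [0,0,0]},
    {"slide": [0,0,1],"rotation": [0,0,0]},
    {"slide": [0,0,1],"rotation": [0,0,0]},
    {"slide": [0,0,1],"rotation": [0,0,0]},
    {"slide": [0,0,0.96],"rotation": [0,0,0]},
    {"slide": [0,0,0],"rotation": [0,0,0]},
    {"slide": [0,0,0],"rotation": [0,0,0]}
  ]
}}

```text
time_s: 17.92
tcp_pos: [0.4379, -0.0454, 0.1956]
orientation: [1.0, -0.0, -0.002, -0.001]
contact_force: [0.0, 0.1, 0.2]
finger_gap: 0.0853
```

Emit:
{"method": "jog_arm", "body": {
  "motion": [
    {"slide": [0,0,0],"rotation": [0,0,0]},
    {"slide": [0,0,0],"rotation": [0,0,0]},
    {"slide": [0,0,0],"rotation": [0,0,0]},
    {"slide": [0,0,0],"rotation": [0,0,0]},
    {"slide": [0,0,0],"rotation": [0,0,0]},
    {"slide": [0,0,0],"rotation": [0,0,0]},
    {"slide": [0,0,0],"rotation": [0,0,0]},
    {"slide": [0,0,0],"rotation": [0,0,0]},
    {"slide": [0,0,0],"rotation": [0,0,0]}
  ],
  "hand": 1,
  "squeeze": 25
}}

```text
time_s: 18.67
tcp_pos: [0.4386, -0.0459, 0.1977]
orientation: [1.0, -0.001, 0.001, 0.0]
contact_force: [-0.6, 1.2, 4.5]
finger_gap: 0.0231
```

Emit:
{"method": "jog_arm", "body": {
  "motion": [
    {"slide": [0,0,-0.5],"rotation": [0,0,0]},
    {"slide": [0,0,-0.8],"rotation": [0,0,0]},
    {"slide": [0,0,-1],"rotation": [0,0,0]},
    {"slide": [0,0,-1],"rotation": [0,0,0]},
    {"slide": [0,0,-0.7],"rotation": [0,0,0]},
    {"slide": [0.91,0.08,0],"rotation": [0,0,0]},
    {"slide": [0.91,0.08,0],"rotation": [0,0,0]},
    {"slide": [0.91,0.08,0],"rotation": [0,0,0]},
    {"slide": [0.91,0.08,0],"rotation": [0,0,0]},
    {"slide": [0.91,0.08,0],"rotation": [0,0,0]},
    {"slide": [0.91,0.08,0],"rotation": [0,0,0]},
    {"slide": [0.91,0.08,0],"rotation": [0,0,0]},
    {"slide": [0.91,0.04,0],"rotation": [0,0,0]},
    {"slide": [0,0,0],"rotation": [0,0,0]},
    {"slide": [0,0,0],"rotation": [0,0,0]}
  ]
}}

```text
time_s: 19.92
tcp_pos: [0.6204, -0.061, 0.2957]
orientation: [1.0, -0.0, -0.001, -0.0]
contact_force: [-0.5, 0.2, -0.2]
finger_gap: 0.0228
```

```bash
python3 chk.py v2.png .62 -.061 .02 .17
```

```text
((0.611, -0.063), 55.6)
19.9667 [ 0.6197 -0.061   0.2957] [ 1.e+00 -6.e-04 -1.e-03 -2.e-04] [0.2 0.7 0.2]
```

View pics/v2.png

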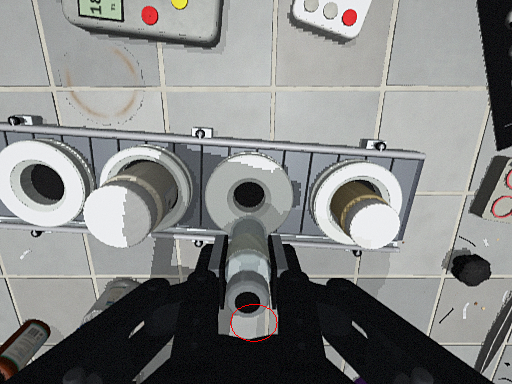

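The ring fit slipped onto a reflection. The real cap at (247,297) is where I expect it to project (about 248,301), so the vial is held centred. Lower and release.

Emit:
{"method": "jog_arm", "body": {
  "motion": [
    {"slide": [0,0,0.8],"rotation": [0,0,0]},
    {"slide": [0,0,0.6],"rotation": [0,0,0]},
    {"slide": [0,0,0.5],"rotation": [0,0,0]},
    {"slide": [0,0,0.5],"rotation": [0,0,0]},
    {"slide": [0,0,0.5],"rotation": [0,0,0]},
    {"slide": [0,0,0.32],"rotation": [0,0,0]},
    {"slide": [0,0,0],"rotation": [0,0,0]},
    {"slide": [0,0,0],"rotation": [0,0,0]}
  ]
}}

```text
time_s: 20.63
tcp_pos: [0.6201, -0.061, 0.2161]
orientation: [1.0, -0.001, -0.0, -0.0]
contact_force: [-0.3, -1.1, -0.5]
finger_gap: 0.0228
```

Emit:
{"method": "jog_arm", "body": {
  "motion": [
    {"slide": [0,0,0],"rotation": [0,0,0]},
    {"slide": [0,0,0],"rotation": [0,0,0]},
    {"slide": [0,0,0],"rotation": [0,0,0]},
    {"slide": [0,0,0],"rotation": [0,0,0]},
    {"slide": [0,0,0],"rotation": [0,0,0]},
    {"slide": [0,0,0],"rotation": [0,0,0]}
  ],
  "hand": -0.25
}}

```text
time_s: 21.13
tcp_pos: [0.6201, -0.061, 0.2164]
orientation: [1.0, -0.001, 0.0, 0.0]
contact_force: [0.0, -0.4, 0.6]
finger_gap: 0.0534
```

Emit:
{"method": "jog_arm", "body": {
  "motion": [
    {"slide": [0,0,-0.6],"rotation": [0,0,0]},
    {"slide": [0,0,-1],"rotation": [0,0,0]},
    {"slide": [0,0,-1],"rotation": [0,0,0]},
    {"slide": [0,0,-1],"rotation": [0,0,0]},
    {"slide": [0,0,-1],"rotation": [0,0,0]},
    {"slide": [0,0,-1],"rotation": [0,0,0]},
    {"slide": [-0.66,-0.96,0],"rotation": [0,0,0]},
    {"slide": [-0.66,-0.96,0],"rotation": [0,0,0]},
    {"slide": [-0.66,-0.96,0],"rotation": [0,0,0]},
    {"slide": [-0.66,-0.96,0],"rotation": [0,0,0]},
    {"slide": [-0.66,-0.96,0],"rotation": [0,0,0]},
    {"slide": [-0.66,-0.96,0],"rotation": [0,0,0]},
    {"slide": [-0.66,-0.96,0],"rotation": [0,0,0]},
    {"slide": [-0.66,-0.96,0],"rotation": [0,0,0]},
    {"slide": [-0.66,-0.96,0],"rotation": [0,0,0]},
    {"slide": [-0.66,-0.96,0],"rotation": [0,0,0]},
    {"slide": [-0.66,-0.96,0],"rotation": [0,0,0]},
    {"slide": [0,0,0],"rotation": [0,0,0]},
    {"slide": [0,0,0],"rotation": [0,0,0]}
  ],
  "hand": -1
}}

```text
time_s: 22.72
tcp_pos: [0.4382, 0.204, 0.3563]
orientation: [1.0, 0.001, 0.0, 0.0]
contact_force: [0.3, 0.5, 0.2]
finger_gap: 0.0854
```

```bash
python3 look.py d1.png dropper; python3 - <<'E'
from h import *
P=ctrl.camera_params('wrist'); T=np.array(P['pose']); im=cv2.imread('pics/d1.png'); a=np.linspace(0,6.283,60)
for D,z in((.033,0),(.033,.05),(.024,.077),(.013,.102)):
    p=np.c_[.438+D/2*np.cos(a),.204+D/2*np.sin(a),0*a+z]; c=(p-T[:3,3])@T[:3,:3]
    cv2.polylines(im,[np.int32(np.c_[P['cx']-P['fx']*c[:,0]/c[:,2],P['cy']+P['fy']*c[:,1]/c[:,2]].round())],True,(0,255,0),1)
cv2.imwrite('pics/d1o.png',cv2.resize(im[120:320,100:400],None,fx=2.5,fy=2.5))
E
```

```text
22.7667 [0.4387 0.2034 0.3563] [ 1.e+00 -0.e+00  3.e-04  2.e-04] [ 0.28 -0.26  1.99 -0.    1.42  1.85]
[[ 1.800e-03  9.487e-01  3.160e-01  5.193e-01]
 [-1.000e+00  1.800e-03  2.000e-04  2.046e-01]
 [-4.000e-04 -3.160e-01  9.487e-01  3.250e-01]
 [ 0.000e+00  0.000e+00  0.000e+00  1.000e+00]]
dropper tip [251. 171.] 0.78 [0.4408 0.2005 0.    ]
   box [235.8 159.4 272.5 202.7] 0.58
```

View pics/d1o.png

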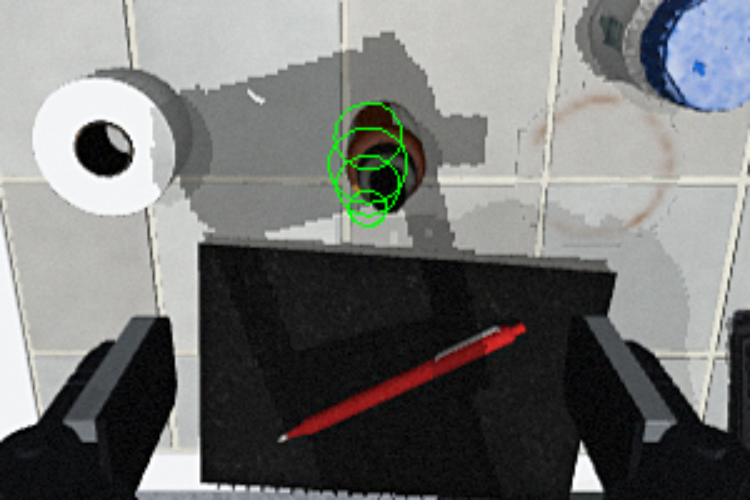

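The overlay, drawn at (0.438,0.204), sits about 7 px left of the bottle. I fit the silhouette properly.

```bash
cat > sil.py <<'E'
from h import *
P=ctrl.camera_params('wrist'); T=np.array(P['pose']); im=cv2.imread('pics/d1.png'); a=np.linspace(0,6.283,40)
hs=cv2.cvtColor(im,cv2.COLOR_BGR2HSV); x0,y0,x1,y1=215,140,295,212
m=((hs[...,1]>90)|(hs[...,2]<60)).astype(np.uint8); w=np.zeros_like(m); w[y0:y1,x0:x1]=1; m*=w
n,l,st,_=cv2.connectedComponentsWithStats(m); k=1+st[1:,4].argmax(); m=(l==k).astype(np.uint8); print(st[k])
def uv(x,y,D,z):
    c=(np.c_[x+D/2*np.cos(a),y+D/2*np.sin(a),0*a+z]-T[:3,3])@T[:3,:3]; return np.c_[P['cx']-P['fx']*c[:,0]/c[:,2],P['cy']+P['fy']*c[:,1]/c[:,2]]
def sil(x,y):
    o=np.zeros_like(m)
    for parts in (((.033,0),(.033,.05)),((.033,.05),(.024,.062)),((.024,.062),(.024,.077)),((.024,.077),(.013,.085)),((.013,.08),(.011,.102))):
        cv2.fillConvexPoly(o,cv2.convexHull(np.int32(np.vstack([uv(x,y,*p) for p in parts])*16)),1,shift=4)
    return o
s=lambda q:(lambda o:(o&m).sum()/(o|m).sum())(sil(*q))
g=sorted(((s((x/1e3,y/1e3)),x,y) for x in range(428,455) for y in range(185,213)),reverse=True); print(g[:5])
o=sil(g[0][1]/1e3,g[0][2]/1e3); c,_=cv2.findContours(o,0,2); im2=cv2.resize(im[130:230,200:310],None,fx=5,fy=5,interpolation=0)
cv2.polylines(im2,[((c[0]-[200,130])*5).astype(np.int32)],True,(0,255,0),1); cv2.imwrite('pics/d1s.png',im2)
E
python3 sil.py
```

```text
[238 161  32  44 893]
[(np.float64(0.7428810720268006), 439, 197), (np.float64(0.7408333333333333), 438, 197), (np.float64(0.7382943143812709), 439, 196), (np.float64(0.7360066833751044), 440, 197), (np.float64(0.7326649958228906), 441, 197)]
```

View pics/d1s.png

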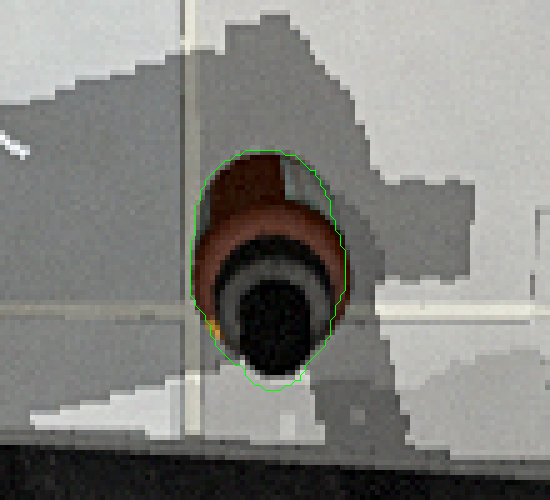

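Best fit is (0.440,0.196). The bulb and the body edges agree within about 2 mm. Descend, holding high, and grip.

Emit:
{"method": "jog_arm", "body": {
  "motion": [
    {"slide": [0.06,0.3,0],"rotation": [0,0,0]},
    {"slide": [0,0,1],"rotation": [0,0,0]},
    {"slide": [0,0,1],"rotation": [0,0,0]},
    {"slide": [0,0,1],"rotation": [0,0,0]},
    {"slide": [0,0,1],"rotation": [0,0,0]},
    {"slide": [0,0,0.9],"rotation": [0,0,0]},
    {"slide": [0,0,0.5],"rotation": [0,0,0]},
    {"slide": [0,0,0.5],"rotation": [0,0,0]},
    {"slide": [0,0,0],"rotation": [0,0,0]},
    {"slide": [0,0,0],"rotation": [0,0,0]}
  ]
}}

```text
time_s: 23.7
tcp_pos: [0.4406, 0.1947, 0.2081]
orientation: [1.0, -0.001, -0.001, 0.0]
contact_force: [-0.3, 0.2, 0.9]
finger_gap: 0.0853
```

Emit:
{"method": "jog_arm", "body": {
  "motion": [
    {"slide": [0,0,0],"rotation": [0,0,0]},
    {"slide": [0,0,0],"rotation": [0,0,0]},
    {"slide": [0,0,0],"rotation": [0,0,0]},
    {"slide": [0,0,0],"rotation": [0,0,0]},
    {"slide": [0,0,0],"rotation": [0,0,0]},
    {"slide": [0,0,0],"rotation": [0,0,0]},
    {"slide": [0,0,0],"rotation": [0,0,0]},
    {"slide": [0,0,0],"rotation": [0,0,0]},
    {"slide": [0,0,0],"rotation": [0,0,0]}
  ],
  "hand": 1,
  "squeeze": 30
}}

```text
time_s: 24.45
tcp_pos: [0.4408, 0.196, 0.2096]
orientation: [1.0, -0.001, 0.001, -0.0]
contact_force: [0.3, 0.6, 6.1]
finger_gap: 0.0312
```

Emit:
{"method": "jog_arm", "body": {
  "motion": [
    {"slide": [0,0,-0.5],"rotation": [0,0,0]},
    {"slide": [0,0,-0.8],"rotation": [0,0,0]},
    {"slide": [0,0,-1],"rotation": [0,0,0]},
    {"slide": [0,0,-1],"rotation": [0,0,0]},
    {"slide": [0,0,-1],"rotation": [0,0,0]},
    {"slide": [0,0,-0.5],"rotation": [0,0,0]},
    {"slide": [0.6,0.22,0],"rotation": [0,0,0]},
    {"slide": [0.96,0.36,0],"rotation": [0,0,0]},
    {"slide": [0.96,0.36,0],"rotation": [0,0,0]},
    {"slide": [0.96,0.36,0],"rotation": [0,0,0]},
    {"slide": [0.96,0.36,0],"rotation": [0,0,0]},
    {"slide": [0.96,0.36,0],"rotation": [0,0,0]},
    {"slide": [0.96,0.36,0],"rotation": [0,0,0]},
    {"slide": [0.96,0.34,0],"rotation": [0,0,0]},
    {"slide": [0.36,0.12,0],"rotation": [0,0,0]},
    {"slide": [0,0,0],"rotation": [0,0,0]},
    {"slide": [0,0,0],"rotation": [0,0,0]}
  ]
}}

```text
time_s: 25.87
tcp_pos: [0.6318, 0.1245, 0.3273]
orientation: [1.0, -0.001, -0.001, -0.0]
contact_force: [-0.0, 0.5, -1.2]
finger_gap: 0.0312
```

```bash
python3 - <<'E'
from fit import *
P=ctrl.camera_params('wrist'); im=snap('wrist','d2.png'); o,_=fitpucks(im.copy(),P,dict(dropper=(.632,.124,.039)))
print(ctrl.observe()['tcp_pos'])
T=np.array(P['pose'])
for p in ((.632,.124,.12),(.632,.124,.17),(.632,.124,.222)):
    c=T[:3,:3].T@(np.array(p)-T[:3,3]); print('expect',np.round([P['cx']-P['fx']*c[0]/c[2],P['cy']+P['fy']*c[1]/c[2]],1))
hs=cv2.cvtColor(im,cv2.COLOR_BGR2HSV)
m=((hs[...,1]>90)&(hs[...,2]>30)&((hs[...,0]<20)|(hs[...,0]>165))).astype(np.uint8); n,l,st,ct=cv2.connectedComponentsWithStats(m)
for k in 1+st[1:,4].argsort()[::-1][:3]: print(st[k],ct[k].round(1))
print(ctrl.tip_of('dropper','wrist')[:1], ctrl.find_in('dropper','wrist')[:1])
E
```

```text
dropper [0.632 0.125] (np.float32(128.68013), 0, 1)
[0.63134647 0.12483461 0.32764226]
expect [249.1 223.2]
expect [249.6 262.7]
expect [250.5 345.4]
[ 218  206   61   85 2239] [243.5 245.5]
[115  12  30  17 212] [128.5  19.5]
[366  33  15  15 179] [372.9  39.9]
[{'xy': [243.9, 224.7], 'confidence': 0.84}] [{'box': [215.5, 206.1, 281.7, 337.8], 'confidence': 0.67}]
```

The puck refit gives (0.632,0.125) again, and the bottle's span of 218–279 px centres on the expected 249. Lower and release, then back off to look.

Emit:
{"method": "jog_arm", "body": {
  "motion": [
    {"slide": [0,0,1],"rotation": [0,0,0]},
    {"slide": [0,0,0.9],"rotation": [0,0,0]},
    {"slide": [0,0,0.6],"rotation": [0,0,0]},
    {"slide": [0,0,0.6],"rotation": [0,0,0]},
    {"slide": [0,0,0.6],"rotation": [0,0,0]},
    {"slide": [0,0,0.38],"rotation": [0,0,0]},
    {"slide": [0,0,0],"rotation": [0,0,0]},
    {"slide": [0,0,0],"rotation": [0,0,0]}
  ]
}}

```text
time_s: 26.68
tcp_pos: [0.6325, 0.1246, 0.2267]
orientation: [1.0, -0.0, 0.0, 0.0]
contact_force: [0.7, -0.7, -1.1]
finger_gap: 0.0314
```

Emit:
{"method": "jog_arm", "body": {
  "motion": [
    {"slide": [0,0,0],"rotation": [0,0,0]},
    {"slide": [0,0,0],"rotation": [0,0,0]},
    {"slide": [0,0,0],"rotation": [0,0,0]},
    {"slide": [0,0,0],"rotation": [0,0,0]},
    {"slide": [0,0,0],"rotation": [0,0,0]},
    {"slide": [0,0,0],"rotation": [0,0,0]}
  ],
  "hand": -0.4
}}

```text
time_s: 27.18
tcp_pos: [0.6323, 0.1244, 0.2268]
orientation: [1.0, -0.001, 0.0, 0.0]
contact_force: [-1.4, -0.1, -0.4]
finger_gap: 0.0598
```

Emit:
{"method": "jog_arm", "body": {
  "motion": [
    {"slide": [0,0,-0.6],"rotation": [0,0,0]},
    {"slide": [0,0,-1],"rotation": [0,0,0]},
    {"slide": [0,0,-1],"rotation": [0,0,0]},
    {"slide": [0,0,-1],"rotation": [0,0,0]},
    {"slide": [0,0,-1],"rotation": [0,0,0]},
    {"slide": [0,0,-1],"rotation": [0,0,0]},
    {"slide": [-0.5,0.9,-1],"rotation": [0,0,0]},
    {"slide": [-0.5,0.9,-1],"rotation": [0,0,0]},
    {"slide": [-0.5,0.9,0],"rotation": [0,0,0]},
    {"slide": [-0.5,0.9,0],"rotation": [0,0,0]},
    {"slide": [-0.5,0.9,0],"rotation": [0,0,0]},
    {"slide": [0,0,0],"rotation": [0,0,0]},
    {"slide": [0,0,0],"rotation": [0,0,0]}
  ],
  "hand": -1
}}

```text
time_s: 28.27
tcp_pos: [0.5691, 0.0113, 0.4181]
orientation: [1.0, -0.002, 0.001, -0.0]
contact_force: [-0.3, -0.3, 0.1]
finger_gap: 0.0855
```

```bash
python3 - <<'E'
from caps import *
P=ctrl.camera_params('wrist'); im=snap('wrist','f1.png'); 
for n,a in dict(small=(.613,-.159,.039,.074),large=(.627,.032,.048,.088),vial=(.62,-.061,.02,.086),dosing=(.488,.0825,.045,.084)).items(): print(n,fitcap(im,P,*a,rng=10))
T=np.array(P['pose'])
for D,z in((.033,.066),(.013,.118)):
    p=np.c_[.632+D/2*np.cos(a_:=np.linspace(0,6.28,40)),.125+D/2*np.sin(a_),0*a_+z]; c=(p-T[:3,3])@T[:3,:3]
    cv2.polylines(im,[np.int32(np.c_[P['cx']-P['fx']*c[:,0]/c[:,2],P['cy']+P['fy']*c[:,1]/c[:,2]].round())],True,(0,255,0),1)
print(ctrl.observe()['tcp_pos'],ctrl.observe()['time_s']); 
for t,z in (('vial',.016),('dropper',.016),('small_jar',.016),('large_jar',.016),('dosing_bottle',0),('label_roll',0)):
  for r in ctrl.tip_of(t,'wrist')[:1]: print(t,ray('wrist',r['xy'],z,P).round(3),r['confidence'])
cv2.imwrite('pics/f1o.png',cv2.resize(im[70:300],None,fx=1.56,fy=1.56))
E
```

```text
small ((0.611, -0.158), 61.2)
large ((0.625, 0.032), 59.7)
vial ((0.611, -0.071), 34.8)
dosing ((0.49, 0.0815), 34.0)
[0.56949306 0.01193473 0.41784825] 28.3167
vial [ 0.621 -0.059  0.016] 0.81
dropper [0.627 0.032 0.016] 0.25
small_jar [ 0.611 -0.156  0.016] 0.93
large_jar [0.626 0.032 0.016] 0.89
dosing_bottle [0.491 0.085 0.   ] 0.55
label_roll [0.436 0.325 0.   ] 0.61
```

View pics/f1o.png

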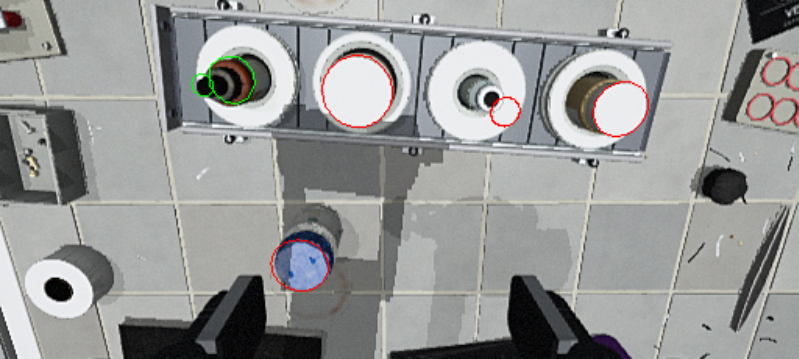

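```bash
python3 -c "
from plant import ctrl
print(ctrl.finish_job())"
```

```text
the job is handed in; nothing more can be done
None
```

I placed all four containers in their matching pucks, released them, and handed the job in at about 28 s with the arm clear. `finish_job` reports no verdict, so success rests on the last camera checks below.

| Item | Measured position, x, y (m) | Puck or start position, x, y (m) | Difference |
|---|---|---|---|
| Small jar | (0.611, -0.158) | puck (0.613, -0.159) | about 2 mm |
| Large jar | (0.625, 0.032) | puck (0.627, 0.032) | about 2 mm |
| Vial | (0.621, -0.059) | puck (0.620, -0.061) | about 2 mm |
| Dropper | outline drawn at its puck matched the picture | puck (0.632, 0.125) | within a few mm by eye |
| Dosing bottle | (0.490, 0.0815) | start (0.488, 0.0825) | about 2 mm |

- **Seating:** I saw no sign that any of the four stood high or tilted. The jar caps, the vial cap and the dropper all appeared where they should if standing on the bore floor.
- **Vial:** the automatic cap fit locked onto the wrong spot in the last view, about 13 mm off. The network's reading and my check of where the cap appears in the picture both put it in its bore.
- **Dropper:** the network did not find it in the last view; its best guess was low-confidence and pointed at the large jar. I relied on the overlay instead.
- **Label roll:** the network's two readings differ by about 11 mm in y (0.314 and 0.325). The arm never came near it, so I put that down to measurement error.

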